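# Take the weighing cone from its sprung case and seat it in the pot on the scale

### The arm

A 7-joint arm with a two-finger parallel gripper is mounted at the origin on a cart in front of the work surface, level with it; the furniture and walls round the work are solid. World frame = base frame: x ahead of the robot, y to its left, z up, the work surface at z = 0. Lengths are in m, angles in rad, forces in N, time in s.
With the tool pointing down it reaches from about 0.35 to 0.9 m from the base axis. Payload 8.1 kg.
Tool frame: the origin (TCP) lies between the finger pads; the fingertips stand 8 mm ahead of it and the grasp point (between the pads) lies 11 mm behind it (r.tip_reach is the distance from the TCP to the fingertips, in m); z points along the fingers, y is the line along which they close (so a half turn about z gives the same grasp; the last joint's range is limited). The gripper opens to 92 mm and grips with 3 to 60 N. Pads are 19 mm wide; open, the fingers measure 130 mm over their backs; the gripper's body (75 mm by 190 mm) begins 47 mm behind the grasp point.
Start: joints at [1.04, 0.434, 0.025, 1.573, -0.012, 1.134, -0.075], TCP at [0.259, -0.569, 0.235] pointing down, gripper open.
Joint ranges: [-2.62, 2.62], [-0.44, 2.09], [-1.27, 1.32], [0.08, 2.57], [-1.32, 4.46], [0.12, 2], [-2.74, 2.74]. Speed limits (rad/s): [2.22, 2.22, 3.01, 3.01, 3.14, 3.14, 3.14].

### API

Orientations are given as a unit quaternion [w, x, y, z].
In Python, from cell import status, viewer, hand_in, r gives the robot as it stands.
- The arm moves only by the tool step_arm, never from a script. Its argument "rows" is a list of rows, each an object of numbers: "fingers": the opening in per cent of the stroke, from 0 (shut) to 100 (fully open); "dx", "dy", "dz": the shift along the world's x, y, z in mm; "wx", "wy", "wz": the turn, a rotation vector about the world's x, y, z in degrees. A call has 1 to 12 rows; each row is the pose to reach, as a shift and turn from the pose commanded when the call began; what a row does not reach only later rows make up. A row lasts 1/10 s, in which the tool goes at most 50 mm and 8.59 degrees, less where a joint would pass 70% of its speed; a pose out of reach is approached as far as the arm can. A call with a gripper value outside its range is refused whole. The fingers move at their own pace and stop on an object; the grip force is fixed at half the most. Time passes only in rows, so rows that repeat a pose let the fingers close. It gives the time, the measured TCP pose, the force, the opening and the grip force at its end, in the units of the state.
- status.observe(): the state, without advancing time (a new reading comes with each control period).
- viewer.capture(name): name is "scene" or "top"; returns a dict with "color" (384x512x3 uint8, red, green, blue), "K" (3x3 intrinsics, pixels), "R" (3x3) and "t" (3): a world point X has camera coordinates R X + t. Camera axes: x right, y down, z forward; pixel columns grow to the right and rows downward; lengths in m; the calibration is good to about 2 mm. A picture is of the moment at which its call begins. There is no depth.
- hand_in(): hands the job in; it is judged then, once.
The state is a dict: "time_s": time; "joint_pos": joint angles; "joint_velocities": joint speeds; "tau": joint torques, N m; "ee_pos": TCP position; "orientation": TCP orientation; "contact_force": force on the tool from outside, world axes, zero at the start; "moment": the same for the moment, N m; "gripper_width": finger opening in m; "grip_force": force on a finger pad.
Only numpy, scipy, OpenCV 4.12 (cv2) and the standard library are available. Lean on these libraries where they do the work, as an engineer would, in place of code of your own. Each camera call takes 0.05 s, during which the arm holds its last target. There are 200 camera calls.

### The job

Get the scale ready for weighing the next bird: press the button on the front of the blue case so that the clear lid springs fully open by itself, without touching the lid, then take the orange weighing cone out and set it narrow end down into the white pot on the scale. Lower it gently rather than dropping it, until its collar sits fully home on the pot's rim. Leave the lid open, the pot upright where it is on the scale, and the other things undisturbed.

Things in the scene. Friction and masses are not known exactly. Their poses are not given: they have to be found in the camera images.
- case: Blue case with grey bands, fixed, 190 (x) x 130 (y) x 70 mm high; origin under its centre, z up; its own -x is its front, roughly towards the robot. Its flat top is the deck. Button 78 mm in front of the origin. Cone's nest: round hole 48 mm wide, 64 mm deep, 27.5 mm behind the origin. Case and scale may swap sides, left or right.
- lid (a joint): Hinge of the lid, rad: 0 = shut and latched, 2.2 = fully open, leaning far back. Clear cover 115 long (case's x), 116 wide, 42 mm tall on the rear of the deck, hinged at deck height 85 mm behind the case origin. Once released a weak spring swings it up in about 1.5 s and keeps it open.
- lid_front (a point): Middle of the lid's upper front edge, 42 mm above the deck while shut, 48 mm behind the button's centre; it swings up and backwards, never forwards. A gripper with its wide side across the case (along the case's y) clears it while pressing the button.
- button (a joint): Travel of the black-housed red push button, m: 0 = up, 0.006 = fully down (about 5 N). The lid is released at about 0.003. It springs back.
- button_top (a point): Centre of the red button's top, 32 mm wide; press straight down.
- cone: Loose orange hollow cone, 94 mm tall, about 60 g; origin at the centre of its narrow lower end, z up its axis. The taper widens from 26 to 44 mm over 60 mm; above it a straight round collar, 50 mm across and 34 mm tall, to be gripped from above round its outside. It stands in the nest with the collar's underside on the deck, under the shut lid.
- cone_shoulder (a point): Point on the cone's axis in the plane of the collar's underside, 60 mm above its narrow end; the collar's top is 34 mm above it.
- pot: Loose white round pot, 62 mm in diameter and 78 mm tall, 0.3 kg, standing on the scale's pan; origin at the centre of its underside. Open at the top through a neck 47.5 mm wide; inner floor 6 mm above the origin, so the cone's taper fits wholly inside and the collar rests on the rim.
- pot_mouth (a point): Centre of the pot's mouth, in the plane of its rim, 78 mm above the pot's origin.
- scale: Black pocket scale, fixed, 94 x 98 x 19 mm; origin at the centre of its underside. The pan, where the pot stands, is 18 mm above the worktop.
- film_pot: Bystander: small black pot with green bands, 35 mm wide, 58 mm tall; origin under its centre.
- balm_pot: Bystander: red-lidded pot, 58 mm wide, 50 mm tall; origin under its centre.
- ring_pack: Bystander: small cardboard packet, 40 x 58 x 17 mm; origin under its centre.
- tally_counter: Bystander: white round hand tally counter, 57 x 71 x 23 mm; origin under its centre.
Mind the look-alikes: they are no part of the job. What is shaped like the pot but black or turquoise is not meant.

How it is judged:
On the way, in this order (a step that is already met when the one before it is completed fails the run):
1. the button is pressed (value of joint button above 0.002 m).
2. the lid has sprung fully open (value of joint lid above 2 rad), for 0.2 s.
3. the cone is lifted clear of the case (z of cone_shoulder in the frame of case above 0.135 m), for 0.1 s.
4. the cone is seated in the pot (horizontal distance between cone_shoulder and pot_mouth below 0.004 m and z of cone_shoulder in the frame of pot_mouth below 0.003 m and angle between the z axis of cone and the z axis of pot, either way round below 0.06 rad), for 0.2 s.
At the end, for the whole second after the job is handed in: The cone stands narrow end down in the pot, its collar's underside within 3 mm of the pot's rim, its axis within 4 mm and 0.06 rad of the pot's; the pot is upright (0.06 rad) on the scale within 15 mm of where it stood; the lid is open beyond 2.0 rad; cone and pot are at rest (all of step 4 and distance of pot from where it was at the start of the episode below 0.015 m and angle between pot's own z axis and vertical below 0.06 rad and value of joint lid above 2 rad and linear speed of each of cone, pot below 0.02 m/s); the robot touches nothing.
It fails at once if the robot touches the lid (more than 1 N) (contact force between any of the fingers, the arm and lid above 1 N).
It fails at once if the cone is knocked against the lid (more than 3 N) (contact force between cone and lid above 3 N).
It fails at once if the cone is dropped or thrown into the pot (faster than 0.35 m/s while within 50 mm of the mouth's axis and its collar less than 70 mm above the rim) (horizontal distance between cone_shoulder and pot_mouth below 0.05 m and z of cone_shoulder in the frame of pot_mouth below 0.07 m and linear speed of cone above 0.35 m/s).
It fails at once if the pot is tipped more than 0.35 rad (angle between pot's own z axis and vertical above 0.35 rad).
It fails at once if a bystander is moved more than 30 mm (distance of any of film_pot, balm_pot, ring_pack, tally_counter from where it was at the start of the episode above 0.03 m).
It also fails if it takes over 56 s, if anything falls off the work surface, if the arm or the gripper's body presses on something with over 40 N, if the wrist force passes 120 N, or if a joint passes its speed limit or range.

## Working session

There is one attempt and no reset: what is moved stays moved. The work goes in short steps, Python scripts to look and compute and a tool call to move; the robot and the scene stay as the last step left them, time stands still between calls to the robot, and variables do not carry over. Pictures are saved under pics/ and viewed, at most 10 in all, crops included, and the job is handed in when it is done.

Besides the shell and the picture viewer there is one more tool, called after "Call:" as name(argument=value, ...), one argument or row to a line, values as JSON. step_arm: Moves the arm, as the interface text tells. Its arguments: {"type":"object","properties":{"rows":{"type":"array"}},"required":["rows"]}

```bash
mkdir -p pics; ls; cat > h.py <<'E'
import cv2,numpy as np
from cell import status,viewer,hand_in,r
def shot(n,f):
    c=viewer.capture(n); cv2.imwrite('pics/'+f+'.png',c['color'][:,:,::-1]); np.savez('pics/'+f,K=c['K'],R=c['R'],t=c['t']); return c
def load(f):
    d=np.load('pics/'+f+'.npz'); return d
def ray(c,u,v):
    C=-c['R'].T@c['t']; d=c['R'].T@np.linalg.inv(c['K'])@[u,v,1]; return C,d
def atz(c,u,v,z):
    C,d=ray(c,u,v); return C+d*(z-C[2])/d[2]
def proj(c,X):
    p=c['K']@(c['R']@np.array(X)+c['t']); return p[:2]/p[2]
def tri(obs):
    A=0;b=0
    for c,u,v in obs:
        C,d=ray(c,u,v); d=d/np.linalg.norm(d); P=np.eye(3)-np.outer(d,d); A=A+P; b=b+P@C
    return np.linalg.solve(A,b)
E
python3 - <<'E'
from h import *
for n in('scene','top'):
    c=shot(n,n+'0'); print(n,c['K'].tolist(),-c['R'].T@c['t'],c['R'].round(3).tolist())
    im=cv2.resize(c['color'][:,:,::-1],(768,576),interpolation=cv2.INTER_CUBIC);cv2.imwrite(f'pics/{n}0b.png',im)
print(status.observe())
E
```

```text
pics
scene [[490.2252911518204, 0.0, 249.68988904609557], [0.0, 490.2252911518204, 188.8618664894704], [0.0, 0.0, 1.0]] [-0.70921806  0.77641333  0.73026851] [[-0.514, -0.858, 0.002], [-0.329, 0.195, -0.924], [0.792, -0.476, -0.382]]
top [[415.09363395370724, 0.0, 256.14065637856305], [0.0, 415.09363395370724, 192.51049170826272], [0.0, 0.0, 1.0]] [0.2571448  0.01642444 1.50515565] [[-0.07, -0.998, -0.002], [-0.974, 0.068, -0.218], [0.217, -0.013, -0.976]]
{'time_s': 0.1, 'joint_pos': array([ 1.04038945,  0.43512508,  0.02498929,  1.57398258, -0.01160989,
        1.13403047, -0.07507285]), 'joint_velocities': array([-0.00046067, -0.00058038, -0.00206926, -0.00393605,  0.0002138 ,
        0.00028457, -0.00025458]), 'tau': array([ 3.95060575e-03, -6.69126749e+01,  9.88604464e-01, -3.15143108e+01,
       -6.04178058e-02,  3.75467318e-02,  5.25903170e-05]), 'ee_pos': array([ 0.25906027, -0.56829181,  0.23405027]), 'orientation': array([-6.68252999e-04,  9.77215930e-01,  2.12246403e-01, -2.08874644e-04]), 'contact_force': array([ 0.9266065 , -0.50008352, -0.17130392]), 'moment': array([-0.00725184, -0.02319689,  0.02398547]), 'grip_force': 0.0, 'gripper_width': 0.09184490721572709}
```

View pics/scene0b.png

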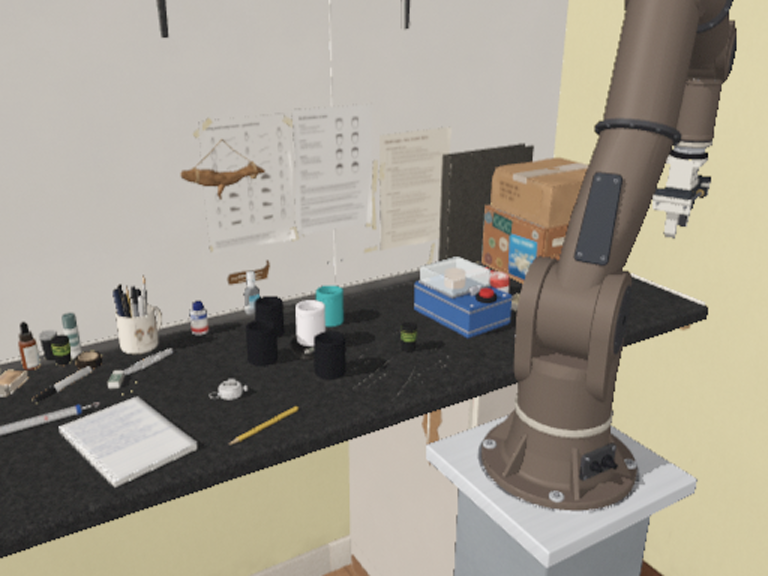

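View pics/top0b.png

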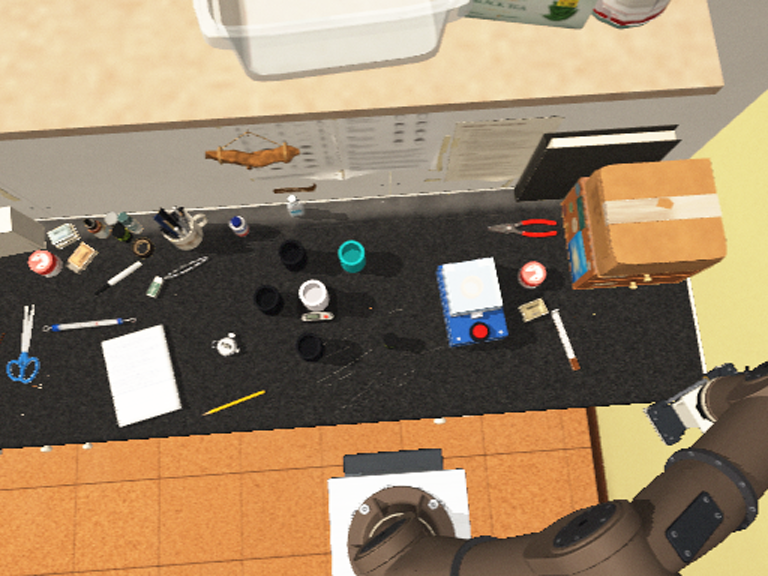

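The case is on the right, with its red button at about (480,331) in the enlarged top view. The white pot on the scale is at (314,292), with black and turquoise look-alikes around it. Next I'll look at enlarged crops.

```bash
python3 - <<'E'
import cv2,numpy as np
t=cv2.imread('pics/top0.png');s=cv2.imread('pics/scene0.png')
def crop(i,x,y,w,h,k): 
    return cv2.resize(i[y:y+h,x:x+w],None,fx=k,fy=k,interpolation=cv2.INTER_CUBIC)
a=np.hstack([crop(t,285,165,65,75,6),crop(t,180,165,65,75,6)]) # 780x450
b=np.hstack([crop(s,270,165,80,60,5),crop(s,170,180,76,75,5)[:300]])
cv2.imwrite('pics/c1.png',a);cv2.imwrite('pics/c2.png',b);print(a.shape,b.shape)
E
```

```text
(450, 780, 3) (300, 780, 3)
```

View pics/c1.png

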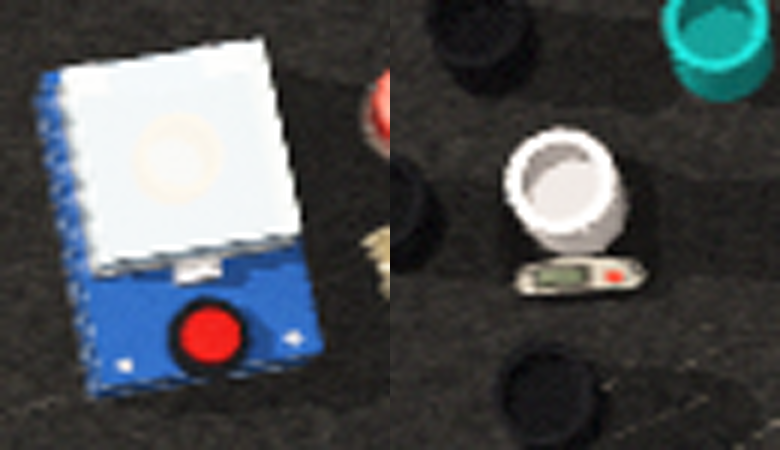

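View pics/c2.png

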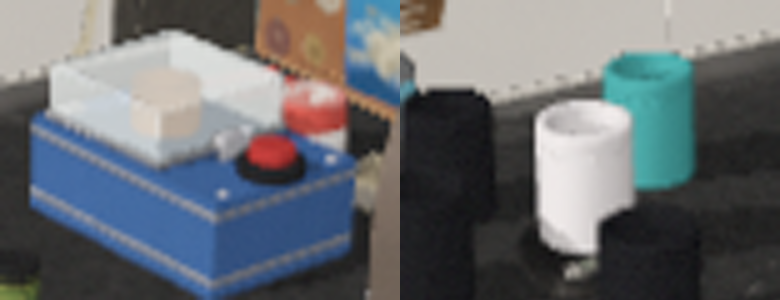

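The top crop shows the button top at (212,334), the cone top under the lid at (178,157) and the pot rim centre at (562,180). The scene crop shows the button at (272,149) and the pot rim at (584,120).

```bash
python3 - <<'E'
from h import *
T=load('top0');S=load('scene0')
ct=lambda x,y,x0,y0,k:(x0+(x+.5)/k-.5,y0+(y+.5)/k-.5)
tl=lambda x,y:(T,*ct(x,y,285,165,6)); tr=lambda x,y:(T,*ct(x-390,y,180,165,6))
sl=lambda x,y:(S,*ct(x,y,270,165,5)); sr=lambda x,y:(S,*ct(x-400,y,170,180,5))
print('button',tri([tl(212,334),sl(272,149)]),atz(*tl(212,334),.08),atz(*sl(272,149),.08))
print('cone',tri([tl(178,157),sl(166,83)]),atz(*tl(178,157),.104),atz(*sl(166,83),.104))
print('pot',tri([tr(562,180),sr(584,120)]),atz(*tr(562,180),.096),atz(*sr(584,120),.096))
P=[atz(*sl(*p),.07) for p in((215,218),(35,118),(352,160))];print('corners',P)
print('topcorner',atz(*tl(322,350),.07),atz(*tl(90,388),.07))
d=P[1]-P[0];print(np.degrees(np.arctan2(d[1],d[0])),np.linalg.norm(d));d=P[0]-P[2];print(np.degrees(np.arctan2(d[1],d[0])),np.linalg.norm(d))
# film pot
print('film',atz(S,272,219,.058))
# yaw tool
q=status.observe()['orientation'];from scipy.spatial.transform import Rotation as Ro
print(Ro.from_quat(q[[1,2,3,0]]).as_matrix().round(3), r.tip_reach)
E
```

```text
button [ 0.45942456 -0.21579401  0.08500362] [ 0.46046062 -0.21621388  0.08      ] [ 0.46819213 -0.22391285  0.08      ]
cone [ 0.56189373 -0.20384665  0.10014374] [ 0.5609723  -0.20335096  0.104     ] [ 0.55420171 -0.19774087  0.104     ]
pot [0.57552369 0.16441724 0.09351466] [0.57492764 0.16410057 0.096     ] [0.57056797 0.16684803 0.096     ]
corners [array([ 0.41611656, -0.13591216,  0.07      ]), array([ 0.61578944, -0.13048316,  0.07      ]), array([ 0.44357774, -0.2739941 ,  0.07      ])]
topcorner [ 0.4480867  -0.28057399  0.07      ] [ 0.43542268 -0.14417738  0.07      ]
1.5574587070224724 0.19974668208235977
101.24799738567614 0.14078614616494392
film [0.4371419  0.00628828 0.058     ]
[[ 0.91   0.415 -0.001]
 [ 0.415 -0.91   0.001]
 [-0.    -0.001 -1.   ]] 0.008
```

Call:
step_arm(
  rows=[
    {"fingers": 0,"dx": 100,"dy": 176,"dz": 0,"wz": -9},
    {"fingers": 0,"dx": 100,"dy": 176,"dz": 0,"wz": -9},
    {"fingers": 0,"dx": 100,"dy": 176,"dz": 0,"wz": -9},
    {"fingers": 0,"dx": 100,"dy": 176,"dz": 0,"wz": -9},
    {"fingers": 0,"dx": 200,"dy": 352,"dz": -60,"wz": -18},
    {"fingers": 0,"dx": 200,"dy": 352,"dz": -60,"wz": -18},
    {"fingers": 0,"dx": 200,"dy": 352,"dz": -60,"wz": -18},
    {"fingers": 0,"dx": 200,"dy": 352,"dz": -60,"wz": -18},
    {"fingers": 0,"dx": 200,"dy": 352,"dz": -60,"wz": -18},
    {"fingers": 0,"dx": 200,"dy": 352,"dz": -60,"wz": -18},
    {"fingers": 0,"dx": 200,"dy": 352,"dz": -60,"wz": -18},
  ],
)

```text
invalid input at $.rows[0]: expected keys fingers, dx, dy, dz, wx, wy, wz
```

Call:
step_arm(
  rows=[
    {"fingers": 0,"dx": 100,"dy": 176,"dz": 0,"wx": 0,"wy": 0,"wz": -9},
    {"fingers": 0,"dx": 100,"dy": 176,"dz": 0,"wx": 0,"wy": 0,"wz": -9},
    {"fingers": 0,"dx": 100,"dy": 176,"dz": 0,"wx": 0,"wy": 0,"wz": -9},
    {"fingers": 0,"dx": 100,"dy": 176,"dz": 0,"wx": 0,"wy": 0,"wz": -9},
    {"fingers": 0,"dx": 200,"dy": 352,"dz": -60,"wx": 0,"wy": 0,"wz": -18},
    {"fingers": 0,"dx": 200,"dy": 352,"dz": -60,"wx": 0,"wy": 0,"wz": -18},
    {"fingers": 0,"dx": 200,"dy": 352,"dz": -60,"wx": 0,"wy": 0,"wz": -18},
    {"fingers": 0,"dx": 200,"dy": 352,"dz": -60,"wx": 0,"wy": 0,"wz": -18},
    {"fingers": 0,"dx": 200,"dy": 352,"dz": -60,"wx": 0,"wy": 0,"wz": -18},
    {"fingers": 0,"dx": 200,"dy": 352,"dz": -60,"wx": 0,"wy": 0,"wz": -18},
    {"fingers": 0,"dx": 200,"dy": 352,"dz": -60,"wx": 0,"wy": 0,"wz": -18},
  ],
)

```text
time_s: 1.2
ee_pos: [0.4589, -0.217, 0.1746]
orientation: [0.0, 0.998, 0.057, -0.0]
contact_force: [-0.4, -1.3, 0.2]
gripper_width: 0.0084
grip_force: 0.0
```

Call:
step_arm(
  rows=[
    {"fingers": 0,"dx": 1,"dy": 1,"dz": -40,"wx": 0,"wy": 0,"wz": 0},
    {"fingers": 0,"dx": 1,"dy": 1,"dz": -70,"wx": 0,"wy": 0,"wz": 0},
    {"fingers": 0,"dx": 1,"dy": 1,"dz": -76,"wx": 0,"wy": 0,"wz": 0},
    {"fingers": 0,"dx": 1,"dy": 1,"dz": -80,"wx": 0,"wy": 0,"wz": 0},
    {"fingers": 0,"dx": 1,"dy": 1,"dz": -82,"wx": 0,"wy": 0,"wz": 0},
  ],
)

```text
time_s: 1.7
ee_pos: [0.4596, -0.2171, 0.0939]
orientation: [0.0, 0.998, 0.056, -0.0]
contact_force: [-9.6, 0.8, 23.8]
gripper_width: 0.0006
grip_force: 11.9
```

```bash
python3 - <<'E'
from h import *
s=status.observe();print(s['ee_pos'],s['contact_force'])
t=shot('top','top1')['color'][:,:,::-1];c=shot('scene','scene1')['color'][:,:,::-1]
cv2.imwrite('pics/d1.png',np.hstack([cv2.resize(t[160:250,275:365],(400,400)),cv2.resize(c[130:230,260:360],(400,400))]))
E
```

```text
[ 0.45959261 -0.21706864  0.09393296] [-9.56584663  0.75527962 23.84371492]
```

View pics/d1.png

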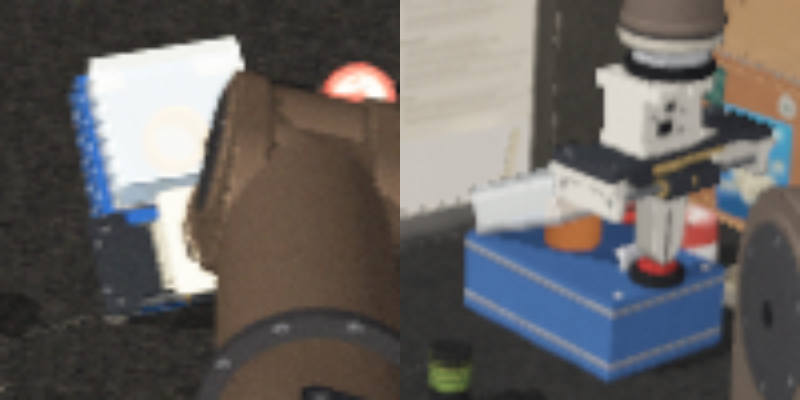

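The button is fully pressed (24 N) and the lid is swinging up. I'll retract straight up and wait.

Call:
step_arm(
  rows=[
    {"fingers": 0,"dx": 0,"dy": 0,"dz": 10,"wx": 0,"wy": 0,"wz": 0},
    {"fingers": 0,"dx": 0,"dy": 0,"dz": 50,"wx": 0,"wy": 0,"wz": 0},
    {"fingers": 0,"dx": -30,"dy": 50,"dz": 100,"wx": 0,"wy": 0,"wz": 0},
    {"fingers": 100,"dx": -40,"dy": 100,"dz": 120,"wx": 0,"wy": 0,"wz": 0},
    {"fingers": 100,"dx": -40,"dy": 150,"dz": 120,"wx": 0,"wy": 0,"wz": 0},
    {"fingers": 100,"dx": -40,"dy": 200,"dz": 120,"wx": 0,"wy": 0,"wz": 0},
    {"fingers": 100,"dx": -40,"dy": 200,"dz": 120,"wx": 0,"wy": 0,"wz": 0},
    {"fingers": 100,"dx": -40,"dy": 200,"dz": 120,"wx": 0,"wy": 0,"wz": 0},
    {"fingers": 100,"dx": -40,"dy": 200,"dz": 120,"wx": 0,"wy": 0,"wz": 0},
    {"fingers": 100,"dx": -40,"dy": 200,"dz": 120,"wx": 0,"wy": 0,"wz": 0},
    {"fingers": 100,"dx": -40,"dy": 200,"dz": 120,"wx": 0,"wy": 0,"wz": 0},
    {"fingers": 100,"dx": -40,"dy": 200,"dz": 120,"wx": 0,"wy": 0,"wz": 0},
  ],
)

```text
time_s: 3.0
ee_pos: [0.4203, -0.0167, 0.2127]
orientation: [0.0, 0.998, 0.056, -0.0]
contact_force: [-0.2, 0.3, 0.6]
gripper_width: 0.0674
grip_force: 0.0
```

```bash
python3 - <<'E'
from h import *
s=status.observe();print(s['ee_pos'],s['contact_force'],s['gripper_width'])
t=shot('top','top2')['color'][:,:,::-1];c=shot('scene','scene2')['color'][:,:,::-1]
f=lambda i,x,y,w,h,k:cv2.resize(i[y:y+h,x:x+w],None,fx=k,fy=k,interpolation=cv2.INTER_CUBIC)
cv2.imwrite('pics/d2.png',np.hstack([f(t,285,160,66,96,6),f(c,270,130,66,96,6)]))
E
```

```text
[ 0.42030025 -0.01665599  0.21270847] [-0.20443985  0.29385328  0.6002649 ] 0.06741002450243302
```

View pics/d2.png

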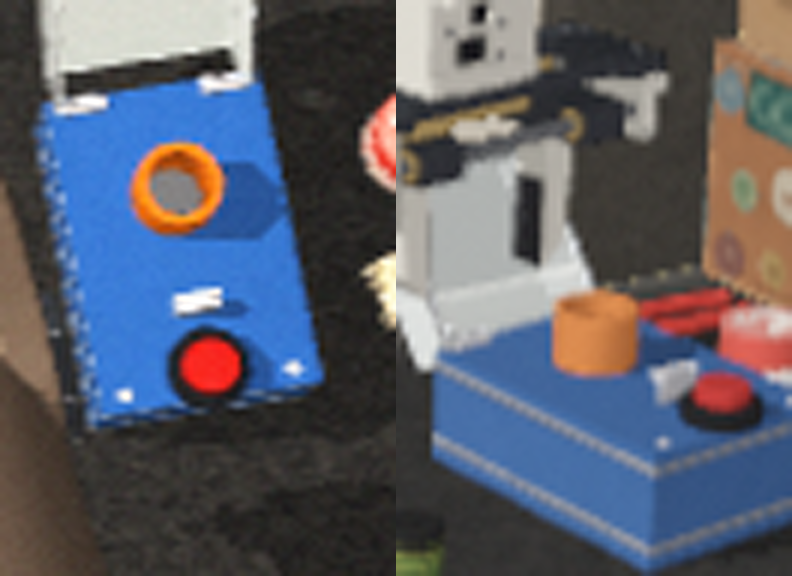

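The lid is open and leaning back. The collar's rim is centred at about (178,186) in the top crop and (596,304) in the scene crop. Next I'll fit known cylinders to the silhouettes.

```bash
python3 - <<'E'
from h import *
from scipy.optimize import least_squares
def cyl(c,x,y,r,z0,z1):
    a=np.linspace(0,2*np.pi,120); p=np.array([proj(c,[x+r*np.cos(t),y+r*np.sin(t),z]) for z in(z0,z1) for t in a])
    return np.array([p[:,0].min(),p[:,0].max(),p[:,1].min(),p[:,1].max()])
def fit(obs,r,z0,z1,x0):
    f=lambda q:np.concatenate([(cyl(c,*q,r,z0,z1)-m)[k] for c,m,k in obs])
    s=least_squares(f,x0); return s.x,s.fun
def ext(mask):  # subpixel-ish extents via upsampled mask
    v,u=np.nonzero(mask); return np.array([u.min(),u.max(),v.min(),v.max()])/8-.44
def seg(f,box,fn):
    x,y,w,h=box; i=cv2.imread(f'pics/{f}.png')[y:y+h,x:x+w]
    i=cv2.resize(i,None,fx=8,fy=8,interpolation=cv2.INTER_LINEAR).astype(int)
    m=fn(i).astype(np.uint8); n,l,st,_=cv2.connectedComponentsWithStats(m); k=1+st[1:,4].argmax(); return ext(l==k)+[x,x,y,y]
org=lambda i:(i[...,2]-i[...,0]>70)&(i[...,2]>110)&(i[...,1]>50)
T=load('top2');S=load('scene2')
mt=seg('top2',(295,170,40,40),org);ms=seg('scene2',(285,165,30,40),org);print(mt,ms)
A=[0,1,2,3]
for o in([(T,mt,A)],[(S,ms,A)],[(T,mt,A),(S,ms,A)]): print('cone',*[v.round(4) for v in fit(o,.025,.07,.104,[.56,-.2])])
wh=lambda i:(i.min(-1)>110)
T=load('top0');S=load('scene0')
pt=seg('top0',(195,180,30,27),wh);ps=seg('scene0',(190,190,26,40),wh);print(pt,ps)
for o in([(T,pt,[0,1,2])],[(S,ps,[0,1,2])],[(T,pt,[0,1,2]),(S,ps,[0,1,2])]): print('pot',*[v.round(4) for v in fit(o,.031,.018,.096,[.57,.165])])
E
```

```text
[306.56  321.685 183.56  198.31 ] [295.935 314.435 177.685 191.685]
cone [ 0.5638 -0.2052] [-0.2353  0.2298 -0.6588  0.6613]
cone [ 0.5575 -0.2114] [ 1.8734 -1.8549 -0.1019  0.2255]
cone [ 0.561  -0.2085] [ 0.7813  1.2764  0.0655  1.3808  0.6291 -3.1236 -0.2556  0.0573]
[198.435 218.185 185.685 206.435] [196.435 215.435 199.185 229.435]
pot [0.576  0.1674] [-0.0666  0.0701 -0.0007]
pot [0.5755 0.167 ] [-0.6304  0.6442 -0.0612]
pot [0.5757 0.1672] [ 0.004   0.1379  0.066  -0.6984  0.5764 -0.0742]
```

Call:
step_arm(
  rows=[
    {"fingers": 100,"dx": 36,"dy": -30,"dz": 0,"wx": 0,"wy": 0,"wz": 0},
    {"fingers": 100,"dx": 60,"dy": -70,"dz": 0,"wx": 0,"wy": 0,"wz": 0},
    {"fingers": 100,"dx": 85,"dy": -110,"dz": 0,"wx": 0,"wy": 0,"wz": 0},
    {"fingers": 100,"dx": 115,"dy": -150,"dz": 0,"wx": 0,"wy": 0,"wz": 0},
    {"fingers": 100,"dx": 142,"dy": -189,"dz": 0,"wx": 0,"wy": 0,"wz": 0},
    {"fingers": 100,"dx": 142,"dy": -189,"dz": 0,"wx": 0,"wy": 0,"wz": 0},
    {"fingers": 100,"dx": 142,"dy": -189,"dz": -30,"wx": 0,"wy": 0,"wz": 0},
    {"fingers": 100,"dx": 142,"dy": -189,"dz": -60,"wx": 0,"wy": 0,"wz": 0},
    {"fingers": 100,"dx": 142,"dy": -189,"dz": -60,"wx": 0,"wy": 0,"wz": 0},
  ],
)

```text
time_s: 4.0
ee_pos: [0.5594, -0.2041, 0.1488]
orientation: [-0.001, 0.998, 0.057, -0.004]
contact_force: [-1.1, 0.6, -0.3]
gripper_width: 0.0918
grip_force: 0.0
```

```bash
python3 - <<'E'
from h import *
s=status.observe();print(s['ee_pos'],s['contact_force'],s['gripper_width'])
c=shot('scene','scene3')['color'][:,:,::-1]
cv2.imwrite('pics/d3.png',cv2.resize(c[100:230,245:375],(650,600),interpolation=cv2.INTER_CUBIC))
E
```

```text
[ 0.559412   -0.20406663  0.14883213] [-1.12697364  0.61440121 -0.33011463] 0.09183335342541288
```

View pics/d3.png

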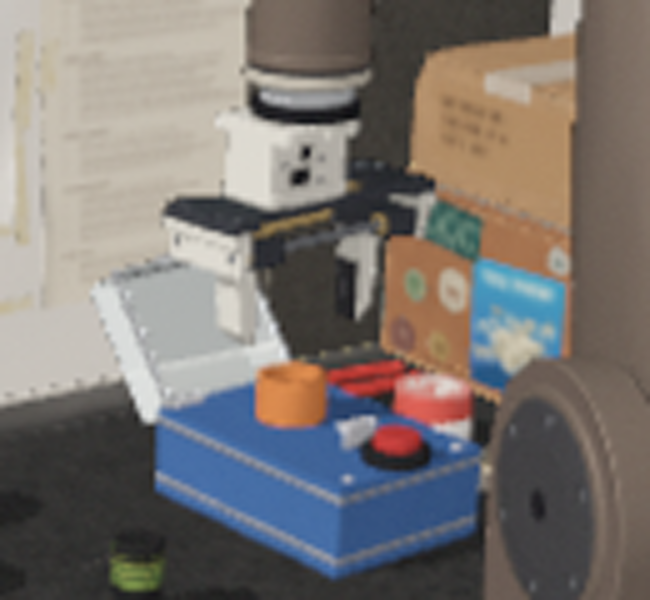

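The gripper is centred over the open cone: the fingers are at about columns 240 and 355 and the cone is at 290. The lid is well clear, so I'll descend.

Call:
step_arm(
  rows=[
    {"fingers": 100,"dx": 0,"dy": 0,"dz": -20,"wx": 0,"wy": 0,"wz": 0},
    {"fingers": 100,"dx": 0,"dy": 0,"dz": -40,"wx": 0,"wy": 0,"wz": 0},
    {"fingers": 100,"dx": 0,"dy": 0,"dz": -52,"wx": 0,"wy": 0,"wz": 0},
    {"fingers": 100,"dx": 0,"dy": 0,"dz": -60,"wx": 0,"wy": 0,"wz": 0},
    {"fingers": 100,"dx": 0,"dy": 0,"dz": -60,"wx": 0,"wy": 0,"wz": 0},
    {"fingers": 100,"dx": 0,"dy": 0,"dz": -60,"wx": 0,"wy": 0,"wz": 0},
  ],
)

```text
time_s: 4.65
ee_pos: [0.5628, -0.2048, 0.0936]
orientation: [0.0, 0.998, 0.057, 0.0]
contact_force: [-0.1, -0.0, 0.1]
gripper_width: 0.0916
grip_force: 0.0
```

Call:
step_arm(
  rows=[
    {"fingers": 100,"dx": 0,"dy": -1,"dz": -5,"wx": 0,"wy": 0,"wz": 0},
    {"fingers": 100,"dx": 0,"dy": -1,"dz": -9,"wx": 0,"wy": 0,"wz": 0},
    {"fingers": 80,"dx": 0,"dy": -1,"dz": -9,"wx": 0,"wy": 0,"wz": 0},
    {"fingers": 65,"dx": 0,"dy": -1,"dz": -9,"wx": 0,"wy": 0,"wz": 0},
    {"fingers": 60,"dx": 0,"dy": -1,"dz": -9,"wx": 0,"wy": 0,"wz": 0},
    {"fingers": 55,"dx": 0,"dy": -1,"dz": -9,"wx": 0,"wy": 0,"wz": 0},
    {"fingers": 50,"dx": 0,"dy": -1,"dz": -9,"wx": 0,"wy": 0,"wz": 0},
    {"fingers": 40,"dx": 0,"dy": -1,"dz": -9,"wx": 0,"wy": 0,"wz": 0},
    {"fingers": 40,"dx": 0,"dy": -1,"dz": -9,"wx": 0,"wy": 0,"wz": 0},
    {"fingers": 40,"dx": 0,"dy": -1,"dz": -9,"wx": 0,"wy": 0,"wz": 0},
  ],
)

```text
time_s: 5.65
ee_pos: [0.5623, -0.2057, 0.0838]
orientation: [0.0, 0.998, 0.057, 0.0]
contact_force: [0.3, 0.5, 0.1]
gripper_width: 0.0483
grip_force: 30.0
```

Call:
step_arm(
  rows=[
    {"fingers": 40,"dx": 0,"dy": 0,"dz": 10,"wx": 0,"wy": 0,"wz": 0},
    {"fingers": 40,"dx": 0,"dy": 0,"dz": 30,"wx": 0,"wy": 0,"wz": 0},
    {"fingers": 40,"dx": 0,"dy": 0,"dz": 55,"wx": 0,"wy": 0,"wz": 0},
    {"fingers": 40,"dx": 0,"dy": 0,"dz": 80,"wx": 0,"wy": 0,"wz": 0},
    {"fingers": 40,"dx": 0,"dy": 0,"dz": 105,"wx": 0,"wy": 0,"wz": 0},
    {"fingers": 40,"dx": 0,"dy": 0,"dz": 130,"wx": 0,"wy": 0,"wz": 0},
    {"fingers": 40,"dx": 0,"dy": 0,"dz": 145,"wx": 0,"wy": 0,"wz": 0},
    {"fingers": 40,"dx": 0,"dy": 0,"dz": 150,"wx": 0,"wy": 0,"wz": 0},
    {"fingers": 40,"dx": 0,"dy": 0,"dz": 150,"wx": 0,"wy": 0,"wz": 0},
    {"fingers": 40,"dx": 0,"dy": 0,"dz": 150,"wx": 0,"wy": 0,"wz": 0},
  ],
)

```text
time_s: 6.65
ee_pos: [0.5618, -0.2055, 0.233]
orientation: [-0.0, 0.998, 0.057, -0.001]
contact_force: [-0.1, 0.4, -1.4]
gripper_width: 0.0484
grip_force: 30.0
```

Call:
step_arm(
  rows=[
    {"fingers": 40,"dx": 1,"dy": 20,"dz": 0,"wx": 0,"wy": 0,"wz": 0},
    {"fingers": 40,"dx": 3,"dy": 60,"dz": 0,"wx": 0,"wy": 0,"wz": 0},
    {"fingers": 40,"dx": 4,"dy": 100,"dz": 0,"wx": 0,"wy": 0,"wz": 0},
    {"fingers": 40,"dx": 6,"dy": 140,"dz": 0,"wx": 0,"wy": 0,"wz": 0},
    {"fingers": 40,"dx": 7,"dy": 180,"dz": 0,"wx": 0,"wy": 0,"wz": 0},
    {"fingers": 40,"dx": 9,"dy": 220,"dz": 0,"wx": 0,"wy": 0,"wz": 0},
    {"fingers": 40,"dx": 10,"dy": 260,"dz": 0,"wx": 0,"wy": 0,"wz": 0},
    {"fingers": 40,"dx": 12,"dy": 300,"dz": 0,"wx": 0,"wy": 0,"wz": 0},
    {"fingers": 40,"dx": 13,"dy": 340,"dz": 0,"wx": 0,"wy": 0,"wz": 0},
    {"fingers": 40,"dx": 14,"dy": 372,"dz": 0,"wx": 0,"wy": 0,"wz": 0},
    {"fingers": 40,"dx": 14,"dy": 372,"dz": 0,"wx": 0,"wy": 0,"wz": 0},
    {"fingers": 40,"dx": 14,"dy": 372,"dz": 0,"wx": 0,"wy": 0,"wz": 0},
  ],
)

```text
time_s: 7.85
ee_pos: [0.5756, 0.1668, 0.2324]
orientation: [0.0, 0.998, 0.058, -0.001]
contact_force: [-0.3, -1.4, -0.3]
gripper_width: 0.0491
grip_force: 30.0
```

Call:
step_arm(
  rows=[
    {"fingers": 40,"dx": 0,"dy": 0,"dz": -20,"wx": 0,"wy": 0,"wz": 0},
    {"fingers": 40,"dx": 0,"dy": 0,"dz": -40,"wx": 0,"wy": 0,"wz": 0},
    {"fingers": 40,"dx": 0,"dy": 0,"dz": -50,"wx": 0,"wy": 0,"wz": 0},
    {"fingers": 40,"dx": 0,"dy": 0,"dz": -50,"wx": 0,"wy": 0,"wz": 0},
    {"fingers": 40,"dx": 0,"dy": 0,"dz": -50,"wx": 0,"wy": 0,"wz": 0},
  ],
)

```text
time_s: 8.35
ee_pos: [0.5766, 0.1656, 0.1841]
orientation: [0.0, 0.998, 0.056, 0.0]
contact_force: [0.5, -0.0, 0.2]
gripper_width: 0.0485
grip_force: 30.0
```

```bash
python3 - <<'E'
from h import *
s=status.observe();print(s['ee_pos'],s['contact_force'],s['gripper_width'])
t=shot('top','top4')['color'][:,:,::-1];c=shot('scene','scene4')['color'][:,:,::-1]
f=lambda i,x,y,w,h,k:cv2.resize(i[y:y+h,x:x+w],None,fx=k,fy=k,interpolation=cv2.INTER_CUBIC)
cv2.imwrite('pics/d4.png',np.hstack([f(t,175,155,65,96,6),f(c,170,145,65,96,6)]))
E
```

```text
[0.57657872 0.16564801 0.18408767] [ 0.54157476 -0.04832227  0.16764963] 0.04854696217618314
```

View pics/d4.png

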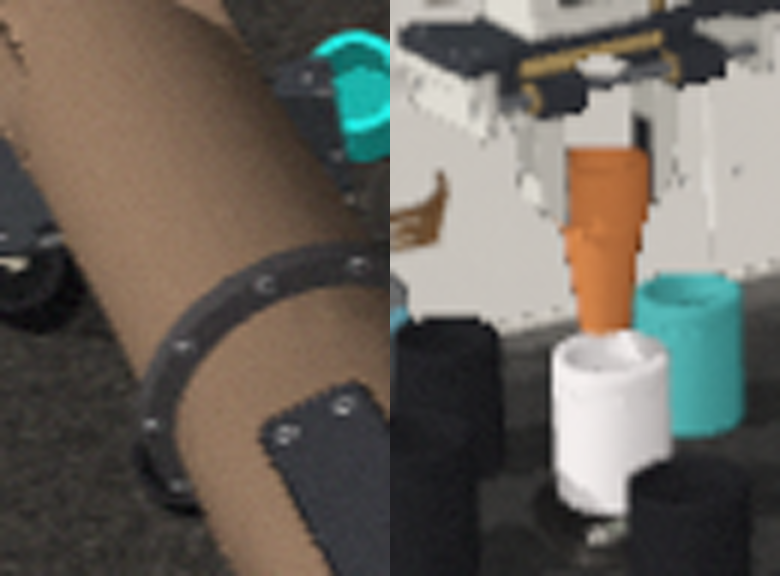

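The scene crop shows the cone tip (column 606, row 332) just above the white pot's mouth (column about 610, row about 353). The arm hides it in the top view. Next I'll work out the offset from the scene camera alone.

```bash
python3 - <<'E'
from h import *
from scipy.optimize import least_squares
S=load('scene4')
def circ(x,y,r,z):
    a=np.linspace(0,2*np.pi,180); return np.array([proj(S,[x+r*np.cos(t),y+r*np.sin(t),z]) for t in a])
i=cv2.resize(cv2.imread('pics/scene4.png')[145:241,170:235],None,fx=8,fy=8,interpolation=cv2.INTER_LINEAR).astype(int)
org=(i[...,2]-i[...,0]>60)&(i[...,2]-i[...,1]>35); n,l,st,_=cv2.connectedComponentsWithStats(org.astype(np.uint8)); k=1+st[1:,4].argmax(); m=l==k
v,u=np.nonzero(m); U=lambda x:170+x/8-.44; V=lambda y:145+y/8-.44
print('orange v',V(v.min()),V(v.max()))
for row in range(int((168-145)*8),v.max(),16):
    w=u[v==row]; print(round(V(row),1),U(w.min()).round(2),U(w.max()).round(2),end=' | ')
wh=(i.min(-1)>120); print('\npot')
for row in range(int((203-145)*8),int((222-145)*8),16):
    w=np.nonzero(wh[row,150:380])[0]+150; print(round(V(row),1),U(w.min()).round(2),U(w.max()).round(2),end=' | ')
x,y=.5755,.167; z=.1841-.0138
c=circ(x,y,.031,.096);print('\nrim pred',c.min(0),c.max(0))
x,y,_=status.observe()['ee_pos']
c=circ(x,y,.013,z-.06);print('tip pred',c.min(0),c.max(0))
c=circ(x,y,.025,z+.034);print('collar top pred',c.min(0),c.max(0))
c=circ(x,y,.025,z);print('shoulder pred',c.min(0),c.max(0))
b=proj(S,[x,y,z-.06])
print('jac px/mm', proj(S,[x+.001,y,z-.06])-b, proj(S,[x,y+.001,z-.06])-b, proj(S,[x,y,z-.059])-b)
E
```

```text
orange v 169.185 200.435Traceback (most recent call last):
  File "<stdin>", line 11, in <module>
    return umr_minimum(a, axis, None, out, keepdims, initial, where)
ValueError: zero-size array to reduction operation minimum which has no identity
```

```bash
python3 - <<'E'
from h import *
S=load('scene4')
def circ(x,y,r,z):
    a=np.linspace(0,2*np.pi,180); return np.array([proj(S,[x+r*np.cos(t),y+r*np.sin(t),z]) for t in a])
i=cv2.resize(cv2.imread('pics/scene4.png')[145:241,170:235],None,fx=8,fy=8,interpolation=cv2.INTER_LINEAR).astype(int)
org=(i[...,2]-i[...,0]>60)&(i[...,2]-i[...,1]>35); n,l,st,_=cv2.connectedComponentsWithStats(org.astype(np.uint8)); k=1+st[1:,4].argmax(); m=l==k
U=lambda x:170+x/8-.44; V=lambda y:145+y/8-.44
for row in range(208,440,24):
    w=np.nonzero(m[row])[0]; print(round(V(row),1),U(w.min()).round(2),U(w.max()).round(2),end=' | ')
wh=(i.min(-1)>120); print('\npot')
for row in range(464,616,24):
    w=np.nonzero(wh[row,150:380])[0]+150; print(round(V(row),1),U(w.min()).round(2),U(w.max()).round(2),end=' | ')
z=.1841-.0138
c=circ(.5755,.167,.031,.096);print('\nrim pred',c.min(0),c.max(0))
x,y,_=status.observe()['ee_pos']
for nm,r_,zz in(('tip',.013,z-.06),('collartop',.025,z+.034),('shoulder',.025,z)):
    c=circ(x,y,r_,zz);print(nm,c.min(0),c.max(0))
b=proj(S,[x,y,z-.06])
print('px/mm', proj(S,[x+.001,y,z-.06])-b, proj(S,[x,y+.001,z-.06])-b, proj(S,[x,y,z-.059])-b)
E
```

```text
170.6 199.44 212.18 | 173.6 199.44 212.44 | 176.6 199.44 212.56 | 179.6 199.56 212.44 | 182.6 198.31 211.44 | 185.6 198.68 211.18 | 188.6 199.44 210.44 | 191.6 199.81 210.06 | 194.6 200.68 209.31 | 197.6 200.81 209.31 | 
pot
202.6 196.81 215.56 | 205.6 196.44 216.18 | 208.6 196.44 216.18 | 211.6 196.56 216.18 | 214.6 196.56 216.44 | 217.6 196.94 216.31 | 220.6 196.94 215.44 | 
rim pred [195.80901706 199.12313409] [215.48799077 207.14539763]
tip [201.40340769 197.07235267] [209.6764804  200.37666031]
collartop [196.39500352 167.96725394] [212.68694452 173.61837508]
shoulder [196.82907438 178.10349978] [212.98105554 184.0178451 ]
px/mm [-0.14035613 -0.10922887] [-0.28560866  0.06488645] [-0.01030062 -0.29062757]
```

Call:
step_arm(
  rows=[
    {"fingers": 40,"dx": -3,"dy": -1,"dz": 0,"wx": 0,"wy": 0,"wz": 0},
    {"fingers": 40,"dx": -3,"dy": -1,"dz": -8,"wx": 0,"wy": 0,"wz": 0},
    {"fingers": 40,"dx": -3,"dy": -1,"dz": -18,"wx": 0,"wy": 0,"wz": 0},
    {"fingers": 40,"dx": -3,"dy": -1,"dz": -28,"wx": 0,"wy": 0,"wz": 0},
    {"fingers": 40,"dx": -3,"dy": -1,"dz": -38,"wx": 0,"wy": 0,"wz": 0},
    {"fingers": 40,"dx": -3,"dy": -1,"dz": -46,"wx": 0,"wy": 0,"wz": 0},
    {"fingers": 40,"dx": -3,"dy": -1,"dz": -52,"wx": 0,"wy": 0,"wz": 0},
    {"fingers": 40,"dx": -3,"dy": -1,"dz": -52,"wx": 0,"wy": 0,"wz": 0},
    {"fingers": 40,"dx": -3,"dy": -1,"dz": -52,"wx": 0,"wy": 0,"wz": 0},
  ],
)

```text
time_s: 9.35
ee_pos: [0.5734, 0.1654, 0.1318]
orientation: [-0.0, 0.998, 0.057, 0.0]
contact_force: [-0.3, -0.5, -0.4]
gripper_width: 0.0484
grip_force: 30.0
```

```bash
python3 - <<'E'
from h import *
s=status.observe();print(s['ee_pos'],s['contact_force'],s['moment'],s['gripper_width'])
c=shot('scene','scene5')['color'][:,:,::-1]
i=cv2.resize(c[145:241,170:235],None,fx=8,fy=8,interpolation=cv2.INTER_LINEAR).astype(int)
org=(i[...,2]-i[...,0]>60)&(i[...,2]-i[...,1]>35); n,l,st,_=cv2.connectedComponentsWithStats(org.astype(np.uint8)); k=1+st[1:,4].argmax(); m=l==k
U=lambda x:170+x/8-.44; V=lambda y:145+y/8-.44
for row in range(320,490,12):
    w=np.nonzero(m[row])[0]; 
    if len(w): print(round(V(row),1),U(w.min()).round(2),U(w.max()).round(2),end=' | ')
wh=(i.min(-1)>120); print('\npot')
for row in range(500,616,24):
    w=np.nonzero(wh[row,150:380])[0]+150; print(round(V(row),1),U(w.min()).round(2),U(w.max()).round(2),end=' | ')
cv2.imwrite('pics/d5.png',cv2.resize(c[165:235,175:240],None,fx=8,fy=8,interpolation=cv2.INTER_CUBIC))
E
```

```text
[0.57337335 0.16536401 0.13179276] [-0.27988393 -0.46299818 -0.3627609 ] [ 0.09081678  0.07454611 -0.04889981] 0.048416909093901984
186.1 200.68 212.81 | 187.6 200.68 213.56 | 189.1 200.81 213.68 | 190.6 200.68 213.68 | 192.1 200.68 213.68 | 193.6 200.68 213.68 | 195.1 200.81 213.18 | 196.6 200.94 213.18 | 198.1 198.94 212.44 | 199.6 199.18 212.18 | 201.1 199.68 212.18 | 202.6 200.18 212.06 | 204.1 200.44 211.56 | 205.6 200.94 210.68 | 
pot
207.1 196.44 216.06 | 210.1 196.44 216.18 | 213.1 196.56 216.31 | 216.1 196.81 216.31 | 219.1 196.94 216.18 |
```

View pics/d5.png

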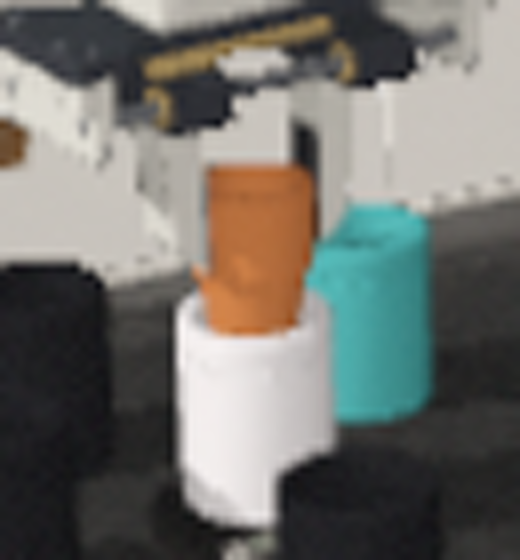

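The taper is in the mouth, centred at column 206.0 against 206.3 for the pot, and there's no contact force. I'll lower further and watch the force.

Call:
step_arm(
  rows=[
    {"fingers": 40,"dx": 0,"dy": -1,"dz": -4,"wx": 0,"wy": 0,"wz": 0},
    {"fingers": 40,"dx": 0,"dy": -1,"dz": -8,"wx": 0,"wy": 0,"wz": 0},
    {"fingers": 40,"dx": 0,"dy": -1,"dz": -11,"wx": 0,"wy": 0,"wz": 0},
    {"fingers": 40,"dx": 0,"dy": -1,"dz": -13,"wx": 0,"wy": 0,"wz": 0},
    {"fingers": 40,"dx": 0,"dy": -1,"dz": -13,"wx": 0,"wy": 0,"wz": 0},
  ],
)

```text
time_s: 9.9
ee_pos: [0.573, 0.1642, 0.1183]
orientation: [0.0, 0.998, 0.057, -0.0]
contact_force: [0.8, 0.1, -0.3]
gripper_width: 0.0486
grip_force: 30.0
```

Call:
step_arm(
  rows=[
    {"fingers": 40,"dx": 0,"dy": 0,"dz": -2,"wx": 0,"wy": 0,"wz": 0},
    {"fingers": 40,"dx": 0,"dy": 0,"dz": -4,"wx": 0,"wy": 0,"wz": 0},
    {"fingers": 40,"dx": 0,"dy": 0,"dz": -5,"wx": 0,"wy": 0,"wz": 0},
    {"fingers": 40,"dx": 0,"dy": 0,"dz": -5,"wx": 0,"wy": 0,"wz": 0},
  ],
)

```text
time_s: 10.3
ee_pos: [0.5732, 0.1643, 0.1136]
orientation: [0.0, 0.998, 0.057, -0.0]
contact_force: [0.6, 0.5, 0.0]
gripper_width: 0.0488
grip_force: 30.0
```

Call:
step_arm(
  rows=[
    {"fingers": 40,"dx": 0,"dy": 0,"dz": -1,"wx": 0,"wy": 0,"wz": 0},
    {"fingers": 40,"dx": 0,"dy": 0,"dz": -2,"wx": 0,"wy": 0,"wz": 0},
    {"fingers": 40,"dx": 0,"dy": 0,"dz": -3,"wx": 0,"wy": 0,"wz": 0},
    {"fingers": 40,"dx": 0,"dy": 0,"dz": -3,"wx": 0,"wy": 0,"wz": 0},
  ],
)

```text
time_s: 10.7
ee_pos: [0.5732, 0.1643, 0.1106]
orientation: [0.0, 0.998, 0.057, -0.0]
contact_force: [0.1, 1.0, -0.3]
gripper_width: 0.0484
grip_force: 30.0
```

Call:
step_arm(
  rows=[
    {"fingers": 40,"dx": 0,"dy": 0,"dz": -1,"wx": 0,"wy": 0,"wz": 0},
    {"fingers": 40,"dx": 0,"dy": 0,"dz": -1,"wx": 0,"wy": 0,"wz": 0},
  ],
)

```text
time_s: 10.9
ee_pos: [0.5734, 0.1643, 0.11]
orientation: [-0.0, 0.998, 0.057, 0.0]
contact_force: [-1.3, 0.0, 2.7]
gripper_width: 0.0485
grip_force: 30.0
```

Call:
step_arm(
  rows=[
    {"fingers": 40,"dx": 0,"dy": 0,"dz": -1,"wx": 0,"wy": 0,"wz": 0},
    {"fingers": 40,"dx": 0,"dy": 0,"dz": -1,"wx": 0,"wy": 0,"wz": 0},
  ],
)

```text
time_s: 11.1
ee_pos: [0.5735, 0.1644, 0.1099]
orientation: [0.0, 0.998, 0.057, 0.0]
contact_force: [-3.8, -1.5, 12.1]
gripper_width: 0.049
grip_force: 30.0
```

Seated: it stops hard at the predicted height with 12 N. I'll relieve the load, open, then rise straight up.

Call:
step_arm(
  rows=[
    {"fingers": 40,"dx": 0,"dy": 0,"dz": 1,"wx": 0,"wy": 0,"wz": 0},
    {"fingers": 54,"dx": 0,"dy": 0,"dz": 1,"wx": 0,"wy": 0,"wz": 0},
    {"fingers": 58,"dx": 0,"dy": 0,"dz": 1,"wx": 0,"wy": 0,"wz": 0},
    {"fingers": 65,"dx": 0,"dy": 0,"dz": 1,"wx": 0,"wy": 0,"wz": 0},
    {"fingers": 75,"dx": 0,"dy": 0,"dz": 1,"wx": 0,"wy": 0,"wz": 0},
    {"fingers": 80,"dx": 0,"dy": 0,"dz": 1,"wx": 0,"wy": 0,"wz": 0},
    {"fingers": 80,"dx": 0,"dy": 0,"dz": 1,"wx": 0,"wy": 0,"wz": 0},
    {"fingers": 80,"dx": 0,"dy": 0,"dz": 1,"wx": 0,"wy": 0,"wz": 0},
  ],
)

```text
time_s: 11.9
ee_pos: [0.5733, 0.1643, 0.1097]
orientation: [0.0, 0.998, 0.057, -0.0]
contact_force: [0.3, 0.1, 1.1]
gripper_width: 0.0732
grip_force: 0.0
```

Call:
step_arm(
  rows=[
    {"fingers": 80,"dx": 0,"dy": 0,"dz": 10,"wx": 0,"wy": 0,"wz": 0},
    {"fingers": 80,"dx": 0,"dy": 0,"dz": 30,"wx": 0,"wy": 0,"wz": 0},
    {"fingers": 80,"dx": 0,"dy": 0,"dz": 60,"wx": 0,"wy": 0,"wz": 0},
    {"fingers": 80,"dx": 0,"dy": 0,"dz": 100,"wx": 0,"wy": 0,"wz": 0},
    {"fingers": 80,"dx": -40,"dy": -30,"dz": 110,"wx": 0,"wy": 0,"wz": 0},
    {"fingers": 80,"dx": -80,"dy": -60,"dz": 110,"wx": 0,"wy": 0,"wz": 0},
    {"fingers": 80,"dx": -100,"dy": -100,"dz": 110,"wx": 0,"wy": 0,"wz": 0},
    {"fingers": 80,"dx": -100,"dy": -140,"dz": 110,"wx": 0,"wy": 0,"wz": 0},
    {"fingers": 80,"dx": -100,"dy": -180,"dz": 110,"wx": 0,"wy": 0,"wz": 0},
    {"fingers": 80,"dx": -100,"dy": -180,"dz": 110,"wx": 0,"wy": 0,"wz": 0},
    {"fingers": 80,"dx": -100,"dy": -180,"dz": 110,"wx": 0,"wy": 0,"wz": 0},
  ],
)

```text
time_s: 13.0
ee_pos: [0.4734, -0.0163, 0.2205]
orientation: [-0.0, 0.998, 0.056, 0.001]
contact_force: [0.1, 0.8, -0.7]
gripper_width: 0.0734
grip_force: 0.0
```

```bash
python3 - <<'E'
from h import *
s=status.observe();print(s['time_s'],s['ee_pos'],s['contact_force'],s['gripper_width'])
t=shot('top','top6')['color'][:,:,::-1];c=shot('scene','scene6')['color'][:,:,::-1]
f=lambda i,x,y,w,h,k:cv2.resize(i[y:y+h,x:x+w],None,fx=k,fy=k,interpolation=cv2.INTER_CUBIC)
cv2.imwrite('pics/d6.png',np.hstack([f(t,180,160,65,90,6),f(c,175,150,65,90,6)]))
E
```

```text
13.0 [ 0.47341323 -0.01629248  0.22048157] [ 0.12576213  0.8331619  -0.74697136] 0.07341412013702599
```

View pics/d6.png

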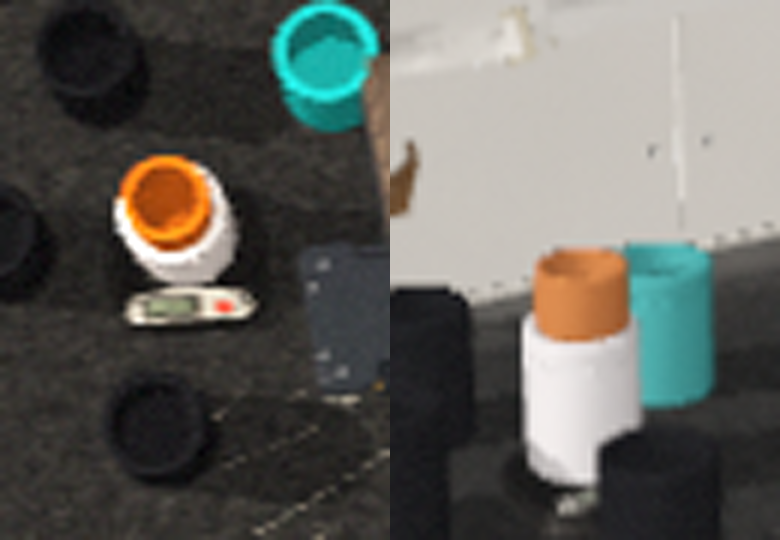

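The collar sits flush and upright on the white pot's rim (column 581 in both parts of the scene crop). The pot is still in place on the scale, and the gripper is clear.

```bash
python3 -c "
from h import *
print(hand_in())"
```

```text
the job is handed in; nothing more can be done
None
```

I handed the job in at about 13 s of the 56 s allowed, and no verdict came back: the button press opened the lid without the robot touching it, the cone's collar is down on the white pot's rim, and the last picture shows the pot upright on the scale with the gripper clear.

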